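# Swing the bench magnifier over the culture dish

### The arm

A 6-joint arm with a two-finger parallel gripper is mounted at the origin on the work surface. World frame = base frame: x ahead of the robot, y to its left, z up, the work surface at z = 0. Lengths are in m, angles in rad, forces in N, time in s.
With the tool pointing down it reaches from about 0.35 to 0.975 m from the base axis. Payload 4.9 kg.
Tool frame: the origin (TCP) lies at the very end of the fingers, on their centre line; the grasp point (between the pads) lies 19 mm behind it; y points along the fingers, z is the direction in which the jaws open and shut, and the axes are right-handed (so a half turn about y gives the same grasp; the last joint's range is limited). The gripper opens to 85 mm and grips with 20 to 120 N. Pads are 22 mm wide; open, the fingers measure 114 mm over their backs; the gripper's body (76 mm by 85 mm) begins 54 mm behind the grasp point. The pads swing forward as they close: fully open they stand 13 mm farther back than shut.
Start: joints at [1.119, 0.053, 1.613, -0, 1.476, -0.119], TCP at [0.204, 0.591, 0.231] pointing down, gripper open.
Joint ranges: [-3.01, 3.01], [-1.01, 2.22], [0.06, 2.58], [-1.02, 4.17], [0.09, 2.62], [-3.14, 3.14]. Speed limits (rad/s): [2.57, 2.57, 3.14, 3.14, 3.14, 3.14].

### API

Orientations are given as a rotation vector (axis times angle).
In Python, from station import ctrl gives the robot as it stands.
- The arm moves only by the tool arm_command, never from a script. Its argument "steps" is a list of rows, each a list of 3 entries, a list of its own where there are three numbers: the shift along the tool's x, y, z in m, then the turn, a rotation vector about the tool's x, y, z in degrees, then the opening, from 0 (shut) to 1 (fully open). In form: [[[dx, dy, dz], [ax, ay, az], gripper], ...]. A call has 1 to 5 rows; each row is the pose to reach, as a shift and turn from the pose measured when the call began, along the tool's axes at that moment; what a row does not reach only later rows make up. A row lasts 1/10 s, in which the tool goes at most 50 mm and 8.59 degrees, less where a joint would pass 70% of its speed; a pose out of reach is approached as far as the arm can. A call with a gripper value outside its range is refused whole. The fingers move at their own pace and stop on an object; "force" is the grip in N (left out, the last holds). Time passes only in rows, so rows that repeat a pose let the fingers close. It gives the time, the measured TCP pose, the force and the opening at its end, in the units of the state.
- ctrl.get_obs(): the state, without advancing time (a new reading comes with each control period).
- ctrl.get_image(name): name is "scene" or "side" or "wrist"; returns a dict with "img" (420x560x3 uint8, red, green, blue), "camera_matrix" (3x3 intrinsics, pixels), "world_from_camera" (4x4, takes a point from camera to world coordinates). Camera axes: x right, y up, looking along -z (the intrinsics and any distortion apply to the point x, -y, -z); pixel columns grow to the right and rows downward; lengths in m; the calibration is good to about 2 mm. A picture is of the moment at which its call begins. There is no depth.
- ctrl.finish_job(): hands the job in, once; it reports no verdict.
Trained networks look in a picture, given as the dict that the camera call returned (one of the last four; its "shot" number tells which), for a name from the list of things; names that differ only in an ending like _2 or _b are one class to them, and where a whole thing is asked for, a point or a joint stands for the part that bears it (a point fixed in the world has none). Each returns a list of dicts, best first, with "confidence" (0 to 1); they miss things now and then, are a little off and sometimes report something else, mostly with a low value. They report only what shows in the picture. A call takes as long as a camera call. They do not tell look-alikes from the thing itself.
- ctrl.boxes_of(picture, name): "position" ([row, column] in pixels, amid what is visible of it).
The state is a dict: "t": time; "q": joint angles; "dq": joint speeds; "effort": joint torques, N m; "tool_pos": TCP position; "tool_rot": TCP orientation; "contact_force": force on the tool from outside, world axes, zero at the start; "wrist_torque": the same for the moment, N m; "opening": finger opening in m.
Only numpy, scipy, OpenCV 4.12 (cv2) and the standard library are available. Lean on these libraries where they do the work, as an engineer would, in place of code of your own. Each camera call takes 0.05 s, during which the arm holds its last target.

### The job

Swing the bench magnifier on its post until its lens is centred over the round culture dish, so that looking straight down the whole dish is inside the lens ring, then let go of it and leave it at rest there. Leave the round dish where it stands.

Things in the scene. Friction and masses are not known exactly. Their poses are not given: they have to be found in the camera images.
- mag_arm: Magnifier's swing arm: level aluminium bar 18 mm wide, 10 mm thick, with a round lens in a grey ring (opening 96 mm, outside 109 mm), turning about an upright post on a fixed round foot 120 mm across. Origin: on the post's axis, mid-thickness of the bar, 165 mm above the bench (post cap 12 mm higher); x along the bar to the lens, z up. Stiff friction (0.2 N m), no spring: it stays where let go.
- lens (a point): Centre of the lens, 190 mm from the post's axis along the arm's x, 165 mm above the bench.
- handle (a point): Upright round black peg on the bar between post and lens, rigid with the arm: 16 mm in diameter, 100 mm from the post's axis along the arm's x, from the bar's top at 170 mm up to 216 mm above the bench. The point is on the peg's axis 199 mm above the bench. About 2 N sideways here swings the arm; the round peg may turn between the fingers.
- dish: The round culture dish: flat closed disc 56 mm in diameter, 14 mm high, straw-coloured top, loose on the bench about 190 mm (within 10 mm) from the post's axis, always within the arm's swing. Origin: centre of its underside, z up. In the other two places under the swing lie a square dish (58 mm) and a rectangular white plate with eight wells (86 by 58 mm): not wanted.
Not all that is in view belongs to the job. What is shaped like the dish but green or purple is not meant.

How it is judged:
By the outcome, as a careful person would: the job done as asked, in the order asked, and still so for the second after the job is handed in, with the robot touching nothing.
It also fails if it takes over 35 s, if anything falls off the work surface, if the arm or the gripper's body presses on something with over 40 N, if the wrist force passes 120 N, or if a joint passes its speed limit or range.

## Working session

There is one attempt and no reset: what is moved stays moved. The work goes in short steps, Python scripts to look and compute and a tool call to move; the robot and the scene stay as the last step left them, time stands still between calls to the robot, and variables do not carry over. Pictures are saved under pics/ and viewed, and the job is handed in when it is done.

Besides the shell and the picture viewer there is one more tool, called after "Request:" as name(argument=value, ...), one argument or row to a line, values as JSON. arm_command: Moves the arm, as the interface text tells. Its arguments: {"type":"object","properties":{"steps":{"type":"array"},"force":{"type":"number"}},"required":["steps"]}

```bash
mkdir -p pics; ls; python3 - <<'E'
from station import ctrl
import cv2,pickle
o=ctrl.get_obs();print(o)
ims={}
for n in ["scene","side"]:
    p=ctrl.get_image(n);ims[n]=p
    cv2.imwrite(f"pics/{n}0.png",p["img"][:,:,::-1])
    for k in ["mag_arm","lens","handle","dish"]:
        print(n,k,[(b["position"],round(b["confidence"],2)) for b in ctrl.boxes_of(p,k)][:5])
pickle.dump(ims,open("ims0.pkl","wb"))
E
```

```text
pics
{'t': 0.0, 'q': array([ 1.11899196e+00,  5.33825863e-02,  1.61430191e+00,  2.60408420e-05,
        1.47599291e+00, -1.18986217e-01]), 'dq': array([ 0.00010956, -0.00203408, -0.00129991,  0.00035282,  0.00158879,
        0.00201424]), 'effort': array([-1.87463284e-04, -3.93695140e+01, -3.70169020e+01, -1.61901248e-04,
        7.36112619e-03, -6.52082122e-07]), 'tool_pos': array([0.20390266, 0.59014347, 0.23004234]), 'tool_rot': array([-1.5569679 ,  0.26173245, -0.26076752]), 'contact_force': array([-0.37239035,  0.22286904, -0.88268308]), 'wrist_torque': array([-0.00038959,  0.01515089,  0.040616  ]), 'opening': 0.08557127933446883}
scene mag_arm [([246.3, 176.8], 0.56)]
scene lens [([243.8, 176.2], 0.62)]
scene handle [([244.8, 178.0], 0.89)]
scene dish [([202.9, 306.5], 0.72), ([208.6, 274.2], 0.7), ([247.6, 249.8], 0.59), ([231.6, 197.5], 0.54)]
side mag_arm [([129.9, 243.3], 0.97), ([235.4, 308.7], 0.22)]
side lens [([129.8, 244.0], 0.71)]
side handle [([128.7, 245.8], 0.83)]
side dish [([233.2, 311.1], 0.97), ([322.0, 350.4], 0.79), ([130.2, 246.1], 0.69), ([204.3, 341.4], 0.56)]
```

View pics/scene0.png

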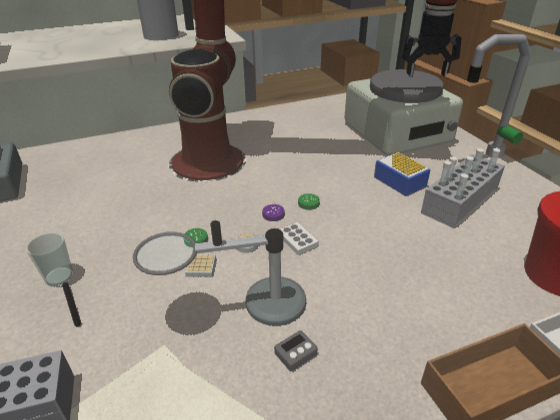

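View pics/side0.png

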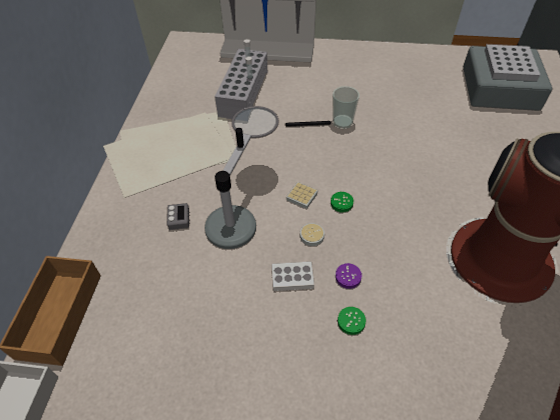

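Side view: the straw round dish is at about (row 234, col 312), the square dish at (195, 302), and the well plate at (276, 293). The look-alikes are green at (201, 342) and (320, 352), and purple at (275, 348). By the description I choose (234, 312). In the scene view it is partly hidden behind the bar at about (242, 247). Next I'll check it in a close crop and measure.

```bash
cat > h.py <<'E'
import numpy as np,cv2
def ray(p,rc):
    K=p["camera_matrix"];T=p["world_from_camera"]
    d=np.linalg.inv(K)@[rc[1],rc[0],1.]
    d=T[:3,:3]@np.array([d[0],-d[1],-d[2]]);return T[:3,3],d
def at(p,rc,z):
    o,d=ray(p,rc);return o+d*(z-o[2])/d[2]
def proj(p,X):
    T=np.linalg.inv(p["world_from_camera"]);c=T[:3,:3]@X+T[:3,3]
    u=p["camera_matrix"]@np.array([c[0],-c[1],-c[2]]);return u[1]/u[2],u[0]/u[2]
E
python3 - <<'E'
from h import *
import pickle
ims=pickle.load(open("ims0.pkl","rb"));p=ims["side"];s=ims["scene"]
print(p.keys(),p["world_from_camera"][:3,3],s["world_from_camera"][:3,3])
print("dish",at(p,(233.5,312),.012)," scene",at(s,(242,247),.012))
print("foot side",at(p,(227,230),.008),"scene",at(s,(299,276),.008))
print("cap side",at(p,(178,223),.177),"scene",at(s,(235,274.5),.177))
print("handle top side",at(p,(131,239.5),.216),"scene",at(s,(224,216),.216))
print("lens side",at(p,(122,255),.165),"scene",at(s,(252.5,166),.165))
c=cv2.resize(p["img"][90:300,190:380,::-1],None,fx=2.8,fy=2.8,interpolation=cv2.INTER_CUBIC);cv2.imwrite("pics/c1.png",c)
c=cv2.resize(s["img"][190:330,120:330,::-1],None,fx=3.5,fy=3.5,interpolation=cv2.INTER_CUBIC);cv2.imwrite("pics/c2.png",c)
E
```

```text
dict_keys(['img', 'camera_matrix', 'world_from_camera', 'shot']) [0.39788203 0.60267446 0.85251587] [ 1.17334111 -0.23128831  0.66950846]
dish [ 0.41340389 -0.0146237   0.012     ]  scene [ 0.42447411 -0.01597996  0.012     ]
foot side [ 0.60296517 -0.01495956  0.008     ] scene [ 0.60706047 -0.01725185  0.008     ]
cap side [ 0.59948907 -0.01166513  0.177     ] scene [ 0.61301825 -0.01972404  0.177     ]
handle top side [ 0.58023538 -0.11132683  0.216     ] scene [ 0.59322334 -0.11563539  0.216     ]
lens side [ 0.56494929 -0.20261924  0.165     ] scene [ 0.57164286 -0.20289693  0.165     ]
```

View pics/c1.png

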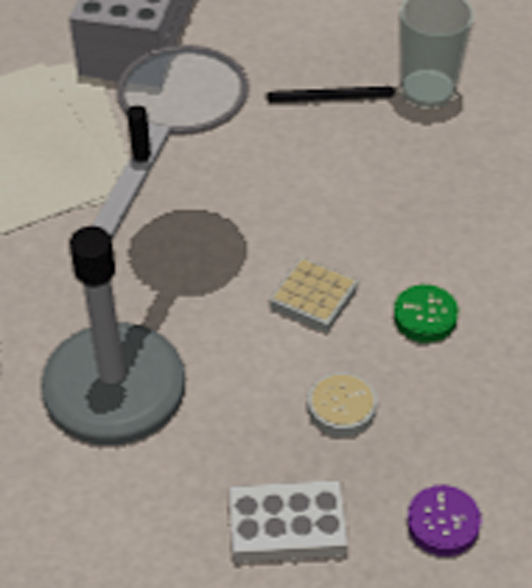

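View pics/c2.png

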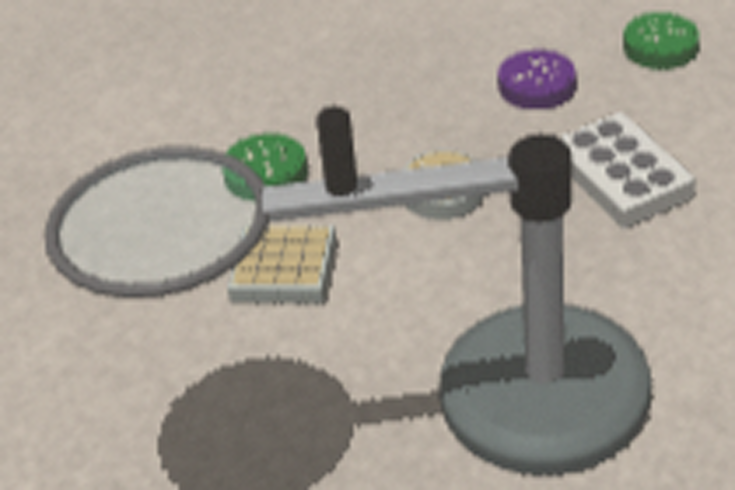

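```bash
cat > fit.py <<'E'
from h import *
import pickle
from scipy.optimize import least_squares
ims=pickle.load(open("ims0.pkl","rb"));p=ims["side"];s=ims["scene"]
a=lambda x,y:(90+y/2.8,190+x/2.8)
b=lambda x,y:(190+y/3.5,120+x/3.5)
M=[(p,a(91,237),0,.177),(p,a(138,111),.1,.216),(p,a(184,89),.19,.165),(s,b(541,148),0,.177),(s,b(334,112),.1,.216),(s,b(159,220),.19,.165)]
def f(v):
    r=[]
    for c,m,L,z in M:
        q=proj(c,np.array([v[0]+L*np.cos(v[2]),v[1]+L*np.sin(v[2]),z]));r+=[q[0]-m[0],q[1]-m[1]]
    return r
r=least_squares(f,[.605,-.015,-1.7]);print(r.x,np.round(r.fun,1))
d=at(p,a(342,400.5),.014);print("dish",d,"in scene px crop",[(proj(s,d)[1]-120)*3.5,(proj(s,d)[0]-190)*3.5])
v=d[:2]-r.x[:2];print("dist",np.hypot(*v),"ang",np.arctan2(v[1],v[0]))
for z in (0,.02): print("foot centre side crop",z,[((q[1]-190)*2.8,(q[0]-90)*2.8) for q in [proj(p,np.array([r.x[0],r.x[1],z]))]])
from scipy.spatial.transform import Rotation as R
print(R.from_rotvec([-1.5569679,0.26173245,-0.26076752]).as_matrix())
E
python3 fit.py
```

```text
[ 0.60348025 -0.01738129 -1.7643896 ] [ 1.1 -0.9 -0.1 -1.3 -0.2 -1.5 -0.8 -0.8 -1.1 -0.8 -1.9 -0.5]
dish [ 0.41314937 -0.01448775  0.014     ] in scene px crop [np.float64(440.9824969429292), np.float64(168.78380906487433)]
dist 0.19035287018532174 ang 3.126391132526866
foot centre side crop 0 [(np.float64(112.90596488510333), np.float64(387.0272750673871))]
foot centre side crop 0.02 [(np.float64(110.47614967234522), np.float64(372.3753198730791))]
[[ 9.45124443e-01 -9.33500298e-04  3.26709223e-01]
 [-3.26710442e-01 -1.86424436e-03  9.45122644e-01]
 [-2.73206445e-04 -9.99997827e-01 -2.06692720e-03]]
```

The crop confirms the straw round dish at c1 (342, 401). It projects consistently into the scene view, where the bar half hides it. The fit puts the post at (0.603, -0.017), the arm at -101° and the target at about 179°, so the swing is -80°. My plan is to grip the peg with the jaw along the mid-swing tangent (yaw -51°) and follow the arc.

Request:
arm_command(
  steps=[
    [[0.59,-0.07,-0.543],[0,122,0],1],
    [[0.59,-0.07,-0.543],[0,122,0],1],
    [[0.59,-0.07,-0.543],[0,122,0],1],
    [[0.59,-0.07,-0.543],[0,122,0],1],
    [[0.59,-0.07,-0.543],[0,122,0],1],
  ],
  force=30,
)

```text
t: 1.0
tool_pos: [0.3228, 0.3698, 0.2534]
tool_rot: [-1.399, 0.846, -0.847]
contact_force: [1.0, 0.4, -0.1]
opening: 0.0856
```

```bash
cat > g.py <<'E'
import sys,numpy as np
from station import ctrl
from scipy.spatial.transform import Rotation as R
def delta(x,y,z,yaw):
    o=ctrl.get_obs();A=R.from_rotvec(o["tool_rot"]);P=o["tool_pos"]
    c,s=np.cos(np.radians(yaw)),np.sin(np.radians(yaw))
    Z=np.array([c,s,0]);Y=np.array([0,0,-1.]);X=np.cross(Y,Z)
    B=R.from_matrix(np.c_[X,Y,Z])
    return o,A.inv().apply(np.array([x,y,z])-P),np.degrees((A.inv()*B).as_rotvec())
if __name__=="__main__":
    o,d,t=delta(*map(float,sys.argv[1:5]))
    print("t",o["t"],"pos",o["tool_pos"].round(4),"F",o["contact_force"].round(1),"open",round(o["opening"],4),"q",o["q"].round(2))
    print("shift",d.round(4),"turn",t.round(1))
E
python3 g.py .584 -.1155 .30 -51
```

```text
t 1.0 pos [0.3228 0.3698 0.2534] F [ 1.   0.4 -0.1] open 0.0856 q [ 0.7  -0.29  1.89 -0.    1.54  0.22]
shift [ 0.5511 -0.0466  0.0063] turn [-0.  78.6 -0. ]
```

Request:
arm_command(
  steps=[
    [[0.551,-0.047,0.006],[0,78.6,0],1],
    [[0.551,-0.047,0.006],[0,78.6,0],1],
    [[0.551,-0.047,0.006],[0,78.6,0],1],
    [[0.551,-0.047,0.006],[0,78.6,0],1],
    [[0.551,-0.047,0.006],[0,78.6,0],1],
  ],
)

```text
t: 1.5
tool_pos: [0.4407, 0.15, 0.275]
tool_rot: [-1.068, 1.403, -1.404]
contact_force: [0.6, 1.0, 0.0]
opening: 0.0854
```

```bash
python3 g.py .584 -.1155 .30 -51
```

```text
t 1.5 pos [0.4407 0.15   0.275 ] F [0.6 1.  0. ] open 0.0854 q [ 0.17 -0.37  1.91  0.    1.59  0.44]
shift [ 0.2181 -0.0249  0.2086] turn [-0.1 35.6 -0.1]
```

Request:
arm_command(
  steps=[
    [[0.218,-0.025,0.209],[0,35.6,0],1],
    [[0.218,-0.025,0.209],[0,35.6,0],1],
    [[0.218,-0.025,0.209],[0,35.6,0],1],
    [[0.218,-0.025,0.209],[0,35.6,0],1],
    [[0.218,-0.025,0.209],[0,35.6,0],1],
  ],
)

```text
t: 2.0
tool_pos: [0.559, -0.0694, 0.2959]
tool_rot: [-0.642, 1.829, -1.829]
contact_force: [0.5, -0.1, 0.0]
opening: 0.0853
```

Request:
arm_command(
  steps=[
    [[0.055,-0.005,0.02],[0,0,0],1],
    [[0.055,-0.005,0.02],[0,0,0],1],
  ],
)

```text
t: 2.2
tool_pos: [0.5279, -0.1233, 0.3004]
tool_rot: [-0.64, 1.833, -1.833]
contact_force: [-0.1, 0.8, 0.4]
opening: 0.0853
```

```bash
python3 - <<'E'
from station import ctrl
import cv2
for n in ["wrist","side"]:
    p=ctrl.get_image(n);cv2.imwrite(f"pics/{n}1.png",p["img"][:,:,::-1])
    print([(b["position"],b["confidence"]) for b in ctrl.boxes_of(p,"handle")])
E
python3 g.py .584 -.1155 .183 -51
```

```text
[([195.1, 369.4], 0.82)]
[([128.8, 244.3], 0.58)]
t 2.4 pos [ 0.5288 -0.1187  0.3011] F [ 0.9  0.1 -0.6] open 0.0852 q [-0.36 -0.18  1.72  0.    1.6   0.53]
shift [-0.0446  0.1183  0.0319] turn [-0.1 -0.1 -0.2]
```

View pics/wrist1.png

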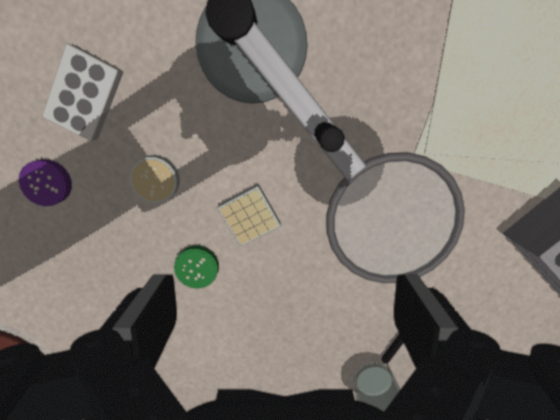

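Request:
arm_command(
  steps=[
    [[-0.045,0.0,0.032],[0,0,0],1],
    [[-0.045,0.0,0.032],[0,0,0],1],
    [[-0.045,0.0,0.032],[0,0,0],1],
  ],
)

```text
t: 2.7
tool_pos: [0.5847, -0.1135, 0.3004]
tool_rot: [-0.645, 1.828, -1.826]
contact_force: [-1.0, -0.3, -0.1]
opening: 0.0856
```

```bash
python3 - <<'E'
from station import ctrl
import cv2
from h import *
for n in ["wrist"]:
    p=ctrl.get_image(n);cv2.imwrite(f"pics/{n}2.png",p["img"][:,:,::-1])
    print([(b["position"],b["confidence"]) for b in ctrl.boxes_of(p,"handle")])
    print("pred top",proj(p,np.array([.584,-.1155,.216])))
E
python3 g.py .584 -.1155 .183 -51
```

```text
[([249.9, 323.8], 0.85)]
pred top (np.float64(218.51352514623073), np.float64(288.1731157921018))
t 2.8 pos [ 0.5839 -0.1142  0.3018] F [ 0.4  0.2 -0.5] open 0.0854 q [-0.32 -0.05  1.6   0.    1.59  0.57]
shift [0.0011 0.1188 0.0009] turn [-0.1 -0.  -0.2]
```

View pics/wrist2.png

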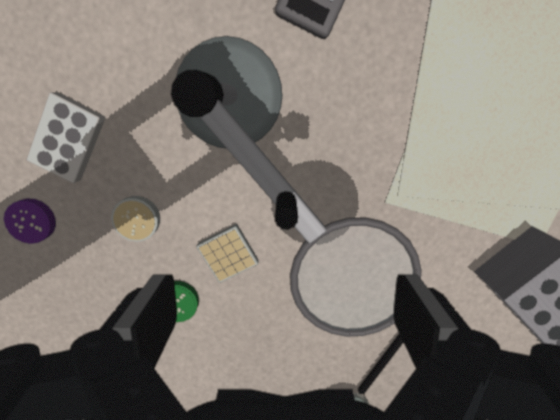

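The peg top shows at about (221, 285), close to the predicted (218, 288) and midway between the fingers. I'll descend and grip.

Request:
arm_command(
  steps=[
    [[0.001,0.05,0.001],[0,0,0],1],
    [[0.001,0.1,0.001],[0,0,0],1],
    [[0.001,0.118,0.001],[0,0,0],1],
    [[0.001,0.118,0.001],[0,0,0],1],
  ],
  force=30,
)

```text
t: 3.2
tool_pos: [0.5813, -0.1144, 0.1802]
tool_rot: [-0.648, 1.832, -1.825]
contact_force: [-0.2, 0.5, 0.1]
opening: 0.0853
```

```bash
python3 g.py .584 -.1155 .183 -51
```

```text
t 3.2 pos [ 0.5813 -0.1144  0.1802] F [-0.2  0.5  0.1] open 0.0853 q [-0.32  0.01  1.74  0.    1.39  0.57]
shift [-0.0014 -0.0028  0.0026] turn [ 0.2 -0.  -0. ]
```

Request:
arm_command(
  steps=[
    [[0,-0.003,0.002],[0,0,0],0.1],
    [[0,-0.003,0.002],[0,0,0],0.1],
    [[0,-0.003,0.002],[0,0,0],0],
    [[0,-0.003,0.002],[0,0,0],0],
    [[0,-0.003,0.002],[0,0,0],0],
  ],
  force=30,
)

```text
t: 3.7
tool_pos: [0.5831, -0.1159, 0.1845]
tool_rot: [-0.647, 1.831, -1.825]
contact_force: [-1.8, 0.1, 1.3]
opening: 0.0152
```

```bash
python3 g.py .584 -.1155 .183 -51
```

```text
t 3.7 pos [ 0.5831 -0.1159  0.1845] F [-1.8  0.1  1.3] open 0.0152 q [-0.32  0.01  1.73  0.    1.4   0.57]
shift [-0.0009  0.0015  0.0003] turn [ 0.2 -0.  -0.1]
```

```bash
cat > arc.py <<'E'
from g import *
post=np.array([.60348,-.01738])
o=ctrl.get_obs();r=o["tool_pos"][:2]-post
th=np.degrees(np.arctan2(r[1],r[0]))%360-360
print("t",o["t"],"r",np.hypot(*r).round(4),"th",th.round(1),"F",o["contact_force"].round(1),"z",o["tool_pos"][2].round(4),"open",round(o["opening"],4))
end=float(sys.argv[1]);n=int(sys.argv[2])
for k in range(1,n+1):
    a=np.radians(th+(end-th)*k/n)
    _,d,t=delta(post[0]+.1*np.cos(a),post[1]+.1*np.sin(a),.184,-51);print(d.round(4),t.round(1))
E
python3 arc.py -121 5
```

```text
t 3.7 r 0.1006 th -101.7 F [-1.8  0.1  1.3] z 0.1845 open 0.0152
[ 0.0036  0.0005 -0.0057] [ 0.2 -0.  -0.1]
[ 0.0074  0.0005 -0.0114] [ 0.2 -0.  -0.1]
[ 0.0107  0.0005 -0.0172] [ 0.2 -0.  -0.1]
[ 0.0136  0.0005 -0.0233] [ 0.2 -0.  -0.1]
[ 0.0162  0.0005 -0.0295] [ 0.2 -0.  -0.1]
```

Request:
arm_command(
  steps=[
    [[0.0036,0,-0.0057],[0,0,0],0],
    [[0.0074,0,-0.0114],[0,0,0],0],
    [[0.0107,0,-0.0172],[0,0,0],0],
    [[0.0136,0,-0.0233],[0,0,0],0],
    [[0.0162,0,-0.0295],[0,0,0],0],
  ],
)

```text
t: 4.2
tool_pos: [0.5513, -0.1062, 0.1845]
tool_rot: [-0.648, 1.827, -1.833]
contact_force: [-1.0, -10.2, -0.7]
opening: 0.0151
```

```bash
python3 arc.py -145 5
```

```text
t 4.2 r 0.103 th -120.4 F [ -1.  -10.2  -0.7] z 0.1845 open 0.0151
[-0.0001  0.0005 -0.0092] [-0.1 -0.1  0.2]
[ 0.0019  0.0005 -0.0175] [-0.1 -0.1  0.2]
[ 0.0031  0.0004 -0.026 ] [-0.1 -0.1  0.2]
[ 0.0037  0.0004 -0.0346] [-0.1 -0.1  0.2]
[ 0.0035  0.0004 -0.0431] [-0.1 -0.1  0.2]
```

```bash
sed -i 's/\.1\*np/rr*np/g; s/^end=/rr=float(sys.argv[3]);end=/' arc.py; python3 arc.py -142 5 .103
```

```text
t 4.2 r 0.103 th -120.4 F [ -1.  -10.2  -0.7] z 0.1845 open 0.0151
[ 0.0025  0.0005 -0.0073] [-0.1 -0.1  0.2]
[ 0.0044  0.0005 -0.0149] [-0.1 -0.1  0.2]
[ 0.0057  0.0005 -0.0225] [-0.1 -0.1  0.2]
[ 0.0065  0.0004 -0.0302] [-0.1 -0.1  0.2]
[ 0.0067  0.0004 -0.038 ] [-0.1 -0.1  0.2]
```

Request:
arm_command(
  steps=[
    [[0.0025,0,-0.0073],[0,0,0],0],
    [[0.0044,0,-0.0149],[0,0,0],0],
    [[0.0057,0,-0.0225],[0,0,0],0],
    [[0.0065,0,-0.0302],[0,0,0],0],
    [[0.0067,0,-0.038],[0,0,0],0],
  ],
)

```text
t: 4.7
tool_pos: [0.5208, -0.0832, 0.1844]
tool_rot: [-0.651, 1.825, -1.841]
contact_force: [-3.3, -9.7, 1.6]
opening: 0.0152
```

```bash
python3 arc.py -162 5 .103
```

```text
t 4.7 r 0.1057 th -141.5 F [-3.3 -9.7  1.6] z 0.1844 open 0.0152
[-0.003   0.0004 -0.0074] [-0.3 -0.2  0.5]
[-0.0038  0.0003 -0.0147] [-0.3 -0.2  0.5]
[-0.0052  0.0003 -0.0219] [-0.3 -0.2  0.5]
[-0.007   0.0002 -0.0291] [-0.3 -0.2  0.5]
[-0.0094  0.0002 -0.036 ] [-0.3 -0.2  0.5]
```

```bash
python3 - <<'E'
import numpy as np
from scipy.optimize import least_squares
P=np.array([[.5831,-.1159],[.5513,-.1062],[.5208,-.0832]])
r=least_squares(lambda c:np.hypot(*(P-c).T)-.1,[.6,-.02]);print(r.x,r.fun)
E
sed -i 's/^post=.*/post=np.array([float(sys.argv[4]),float(sys.argv[5])])/' arc.py
python3 arc.py -160 5 .1 .5996 -.0200
```

```text
[ 0.59547306 -0.01660614] [ 6.17967322e-05 -1.08463336e-04  5.40274556e-05]
t 4.7 r 0.101 th -141.3 F [-3.3 -9.7  1.6] z 0.1844 open 0.0152
[-0.0013  0.0004 -0.0065] [-0.3 -0.2  0.5]
[-0.0019  0.0004 -0.013 ] [-0.3 -0.2  0.5]
[-0.003   0.0003 -0.0195] [-0.3 -0.2  0.5]
[-0.0044  0.0003 -0.0258] [-0.3 -0.2  0.5]
[-0.0063  0.0002 -0.0321] [-0.3 -0.2  0.5]
```

```bash
python3 arc.py -163 5 .1 .5955 -.0166
```

```text
t 4.7 r 0.1001 th -138.3 F [-3.3 -9.7  1.6] z 0.1844 open 0.0152
[-0.      0.0004 -0.0086] [-0.3 -0.2  0.5]
[-0.0007  0.0003 -0.0172] [-0.3 -0.2  0.5]
[-0.0021  0.0003 -0.0257] [-0.3 -0.2  0.5]
[-0.0042  0.0002 -0.0341] [-0.3 -0.2  0.5]
[-0.0071  0.0002 -0.0422] [-0.3 -0.2  0.5]
```

Request:
arm_command(
  steps=[
    [[0.0,0,-0.0086],[0,0,0],0],
    [[-0.0007,0,-0.0172],[0,0,0],0],
    [[-0.0021,0,-0.0257],[0,0,0],0],
    [[-0.0042,0,-0.0341],[0,0,0],0],
    [[-0.0071,0,-0.0422],[0,0,0],0],
  ],
)

```text
t: 5.2
tool_pos: [0.499, -0.0465, 0.1845]
tool_rot: [-0.653, 1.825, -1.844]
contact_force: [-2.0, -5.8, 1.5]
opening: 0.0151
```

```bash
python3 - <<'E'
from station import ctrl
import cv2
for n in ["side","scene"]:
    p=ctrl.get_image(n);c=p["img"][90:330,120:400,::-1]
    cv2.imwrite(f"pics/{n}3.png",cv2.resize(c,None,fx=2.4,fy=2.4,interpolation=cv2.INTER_CUBIC))
E
python3 arc.py -180 5 .1 .5955 -.0166
```

```text
t 5.3 r 0.101 th -163.4 F [-4.5 -2.   2.8] z 0.1844 open 0.0151
[-0.0032  0.0003 -0.0049] [-0.2 -0.2  0.6]
[-0.0059  0.0003 -0.0101] [-0.2 -0.2  0.6]
[-0.0088  0.0002 -0.0151] [-0.2 -0.2  0.6]
[-0.012   0.0002 -0.0199] [-0.2 -0.2  0.6]
[-0.0155  0.0001 -0.0245] [-0.2 -0.2  0.6]
```

View pics/side3.png

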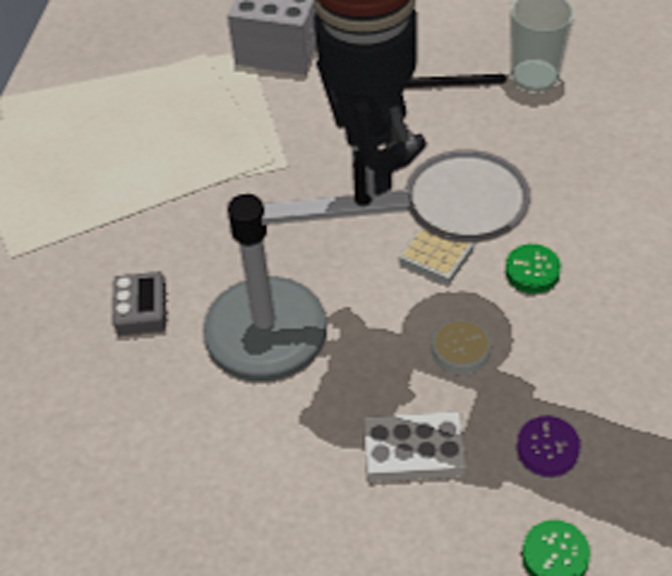

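View pics/scene3.png

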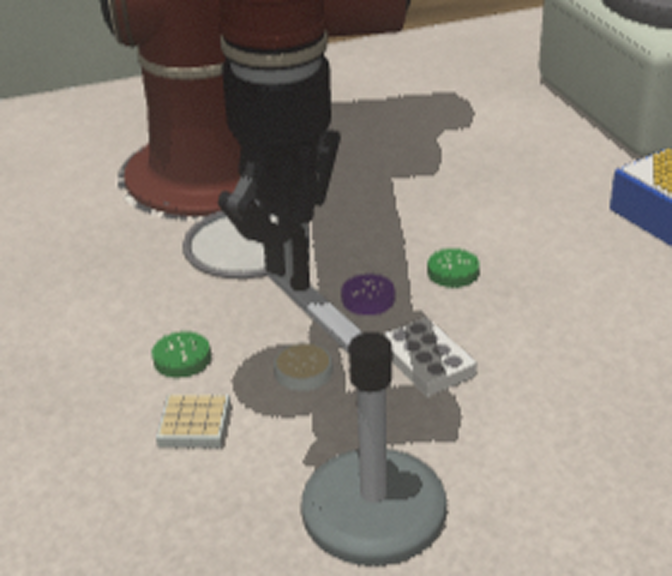

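```bash
python3 - <<'E'
from h import *
import pickle
ims=pickle.load(open("ims0.pkl","rb"));p=ims["side"];s=ims["scene"]
a=lambda x,y:(90+(y-.7)/2.4,120+(x-.7)/2.4)
print("lens",at(p,a(469,195),.165),"cap",at(p,a(248,206),.177))
print("dish side",at(p,a(461,342),.014),"scene",at(s,a(303,362),.014))
print("scene cap",at(s,a(371,349),.177),"cap circle")
print("dish px",[ (q[1]*2.4-288+.7,q[0]*2.4-216+.7) for q in [proj(s,np.array([.413,-.0145,.014]))]])
E
```

```text
lens [ 0.41686124 -0.06283795  0.165     ] cap [ 0.60076131 -0.01836896  0.177     ]
dish side [ 0.41412222 -0.01671512  0.014     ] scene [ 0.42095713 -0.01719178  0.014     ]
scene cap [ 0.61319672 -0.02018399  0.177     ] cap circle
dish px [(np.float64(303.02631828698117), np.float64(356.34826256084847))]
```

```bash
python3 arc.py -177.5 4 .101 .5955 -.0166
```

```text
t 5.3 r 0.101 th -163.4 F [-4.5 -2.   2.8] z 0.1844 open 0.0151
[-0.0025  0.0003 -0.0057] [-0.2 -0.2  0.6]
[-0.0053  0.0003 -0.0112] [-0.2 -0.2  0.6]
[-0.0085  0.0002 -0.0165] [-0.2 -0.2  0.6]
[-0.0121  0.0002 -0.0216] [-0.2 -0.2  0.6]
```

Request:
arm_command(
  steps=[
    [[-0.0025,0,-0.0057],[0,0,0],0],
    [[-0.0053,0,-0.0112],[0,0,0],0],
    [[-0.0085,0,-0.0165],[0,0,0],0],
    [[-0.0121,0,-0.0216],[0,0,0],0],
    [[-0.0121,0,-0.0216],[0,0,0],0],
  ],
)

```text
t: 5.8
tool_pos: [0.4946, -0.0199, 0.1844]
tool_rot: [-0.655, 1.827, -1.839]
contact_force: [-1.9, -0.3, 1.3]
opening: 0.0141
```

```bash
python3 - <<'E'
from station import ctrl
import cv2
for n in ["side"]:
    p=ctrl.get_image(n);c=p["img"][150:330,180:400,::-1]
    cv2.imwrite(f"pics/{n}4.png",cv2.resize(c,None,fx=3,fy=3,interpolation=cv2.INTER_CUBIC))
E
python3 arc.py -180 2 .1 .5955 -.0166
```

```text
t 5.85 r 0.101 th -178.1 F [-1.5  0.7  1.7] z 0.1844 open 0.0144
[-0.0018  0.0004 -0.0007] [-0.1 -0.2  0.6]
[-0.0028  0.0003 -0.002 ] [-0.1 -0.2  0.6]
```

View pics/side4.png

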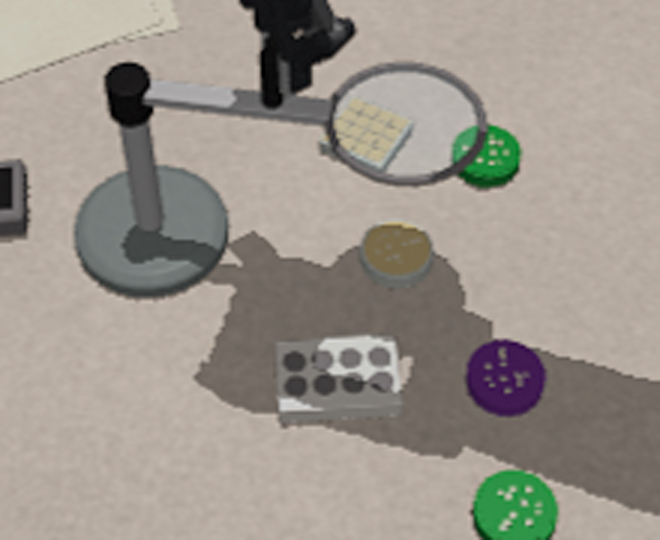

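```bash
python3 - <<'E'
from h import *
import pickle
ims=pickle.load(open("ims0.pkl","rb"));p=ims["side"]
a=lambda x,y:(150+(y-1)/3,180+(x-1)/3)
L=at(p,a(407,122),.165);C=at(p,a(127,75),.177);D=at(p,a(397,248),.014)
print(L,C,D)
def ring(c,r,z):
    q=np.array([proj(p,np.array([c[0]+r*np.cos(t),c[1]+r*np.sin(t),z])) for t in np.arange(0,6.28,.02)])
    q=(q-[150,180])*3+1;return q[:,1].min(),q[:,1].max(),q[:,0].min(),q[:,0].max()
print("ring pred at L",ring(L,.0545,.165)); print("dish",ring(D,.028,.014))
print("cap",ring(C,.012,.177))
E
```

```text
[ 0.4124315  -0.00947125  0.165     ] [ 0.60335607 -0.02053792  0.177     ] [ 0.41362616 -0.01641743  0.014     ]
ring pred at L (np.float64(325.11676595979037), np.float64(489.33349610914667), np.float64(62.863124189312686), np.float64(185.6797542995534))
dish (np.float64(359.86847052954226), np.float64(434.2176550915584), np.float64(218.592608327154), np.float64(278.41016055364037))
cap (np.float64(109.24004854047314), np.float64(144.7454351183276), np.float64(62.193966499161235), np.float64(88.01291749890515))
```

Request:
arm_command(
  steps=[
    [[0.0018,0,0.0023],[0,0,0],0],
    [[0.0018,0,0.0023],[0,0,0],0],
    [[0.0018,0,0.0023],[0,0,0],0],
  ],
)

```text
t: 6.15
tool_pos: [0.4945, -0.0225, 0.1844]
tool_rot: [-0.655, 1.828, -1.837]
contact_force: [-1.6, 1.4, 2.9]
opening: 0.0146
```

```bash
cat > look.py <<'E'
from station import ctrl
import cv2,sys,pickle
k=sys.argv[1];W={"side":(150,330,180,400),"scene":(150,330,130,350),"wrist":(0,420,0,560)}
d={}
for n in sys.argv[2:]:
    p=ctrl.get_image(n);a,b,c,e=W[n];f=1 if n=="wrist" else 3;d[n]=p
    cv2.imwrite(f"pics/{n}{k}.png",cv2.resize(p["img"][a:b,c:e,::-1],None,fx=f,fy=f,interpolation=cv2.INTER_CUBIC))
pickle.dump(d,open(f"ims{k}.pkl","wb"))
E
python3 look.py 5 side scene; python3 g.py .5 -.02 .184 -51
```

```text
t 6.25 pos [ 0.4946 -0.0226  0.1844] F [-0.8  2.2  1.5] open 0.0145 q [-0.19 -0.23  1.95 -0.01  1.42  0.7 ]
shift [-0.0059  0.0003  0.0014] turn [-0.1 -0.1  0.6]
```

View pics/side5.png

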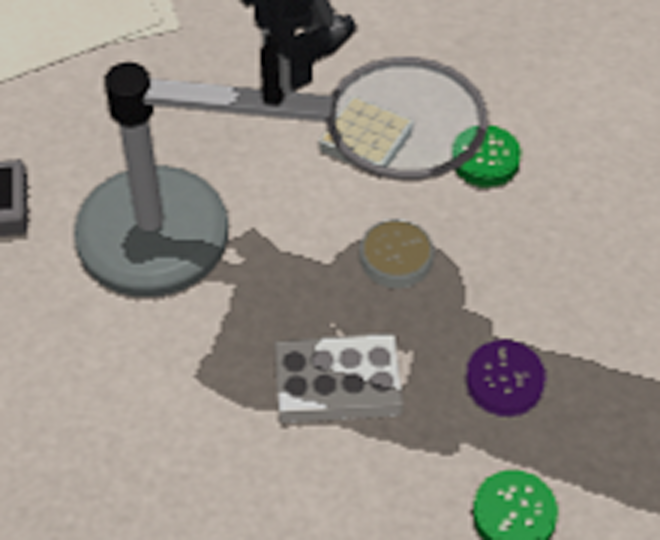

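View pics/scene5.png

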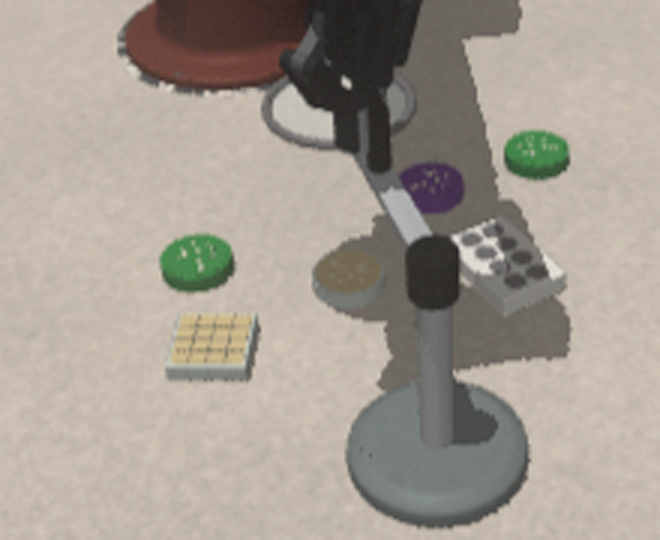

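```bash
cat > chk.py <<'E'
from h import *
import pickle
from scipy.optimize import least_squares
ims=pickle.load(open("ims0.pkl","rb"))
O={"side":(150,180),"scene":(150,130)}
def ext(n,c,r,z):
    p=ims[n];q=np.array([proj(p,np.array([c[0]+r*np.cos(t),c[1]+r*np.sin(t),z])) for t in np.arange(0,6.28,.02)])
    q=(q-O[n])*3+1;return np.array([q[:,1].min(),q[:,1].max(),q[:,0].min(),q[:,0].max()])
def fit(n,obs,r,z):  # obs l,r,top,bottom; nan = not seen
    obs=np.array(obs,float);m=~np.isnan(obs)
    s=least_squares(lambda c:(ext(n,c,r,z)-obs)[m],[.42,-.015]);print(n,r,s.x.round(4),s.fun.round(1));return s.x
E
python3 - <<'E'
from chk import *
N=np.nan
fit("side",[328,487,57,179],.0545,.165)
fit("scene",[261,415,N,148],.0545,.165)
fit("side",[361,433,220,N],.028,.014)
fit("scene",[312,384,N,N],.028,.014)
fit("scene",[312,384,247,N],.028,.014)
E
```

```text
side 0.0545 [ 0.4127 -0.0151] [-2.3  2.3 -0.  -0.2]
scene 0.0545 [ 0.4177 -0.0152] [-1.4  1.4 -0.2]
side 0.028 [ 0.4136 -0.0151] [-1.2  1.2 -0.1]
scene 0.028 [ 0.3942 -0.0089] [ 0. -0.]
scene 0.028 [ 0.4179 -0.0168] [-0.7  0.7 -0.1]
```

The side view puts the lens at (0.4127, -0.0151) and the dish at (0.4136, -0.0151). The scene view gives (0.4177, -0.0152) and (0.4179, -0.0168). They agree to within 2 mm, so I'll let go.

Request:
arm_command(
  steps=[
    [[0,0,0],[0,0,0],0.3],
    [[0,0,0],[0,0,0],0.6],
    [[0,0,0],[0,0,0],0.8],
    [[0,0,0],[0,0,0],0.8],
    [[0,0,0],[0,0,0],0.8],
  ],
)

```text
t: 6.75
tool_pos: [0.4946, -0.0226, 0.1843]
tool_rot: [-0.655, 1.828, -1.838]
contact_force: [0.4, 0.7, 1.3]
opening: 0.0683
```

Request:
arm_command(
  steps=[
    [[0,-0.03,0],[0,0,0],0.8],
    [[0,-0.07,0],[0,0,0],0.8],
    [[0,-0.12,0],[0,0,0],0.8],
    [[0,-0.16,0],[0,0,0],0.8],
    [[0,-0.16,0],[0,0,0],0.8],
  ],
)

```text
t: 7.25
tool_pos: [0.498, -0.0218, 0.3525]
tool_rot: [-0.642, 1.817, -1.84]
contact_force: [0.1, 0.7, 0.5]
opening: 0.0685
```

```bash
python3 look.py 6 side scene wrist; python3 g.py .5 -.25 .35 -51
```

```text
t 7.4 pos [ 0.4955 -0.0214  0.3437] F [0.9 0.1 0.1] open 0.0679 q [-0.19 -0.3   1.75 -0.01  1.7   0.7 ]
shift [ 0.1399 -0.0046  0.1809] turn [-0.1 -0.2  0.6]
```

View pics/side6.png

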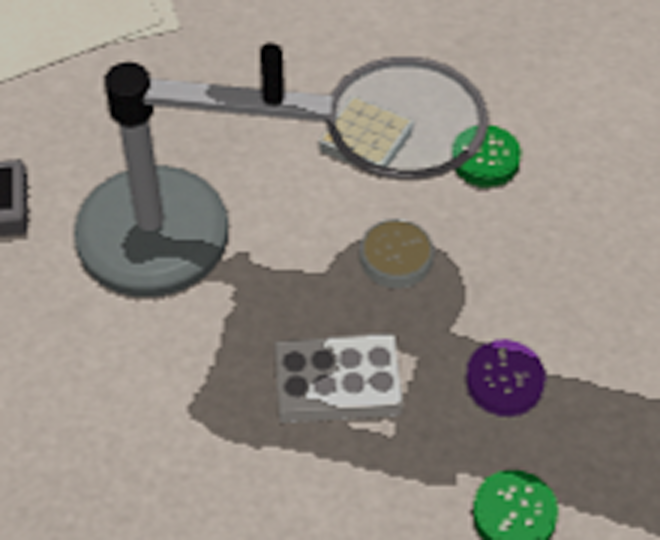

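View pics/scene6.png

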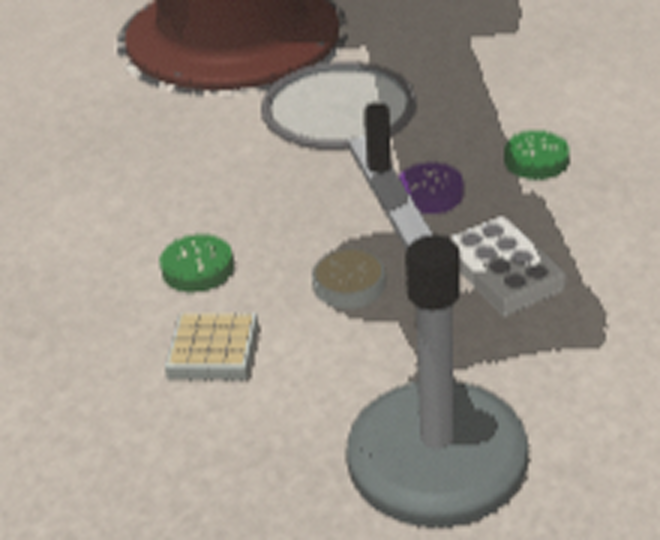

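View pics/wrist6.png

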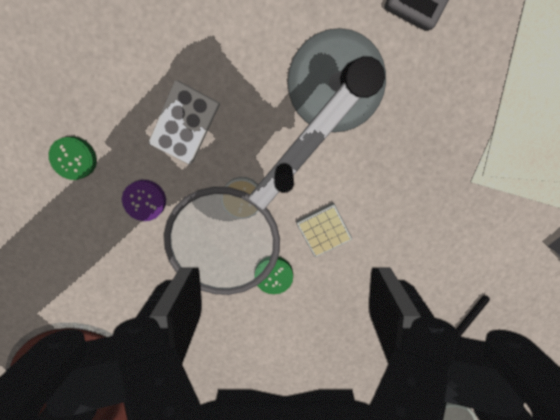

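```bash
python3 - <<'E'
from chk import *
import pickle
N=np.nan
fit("side",[328,488,57,179],.0545,.165)
fit("scene",[262,415,61,148],.0545,.165)
w=pickle.load(open("ims6.pkl","rb"))["wrist"];ims["wrist"]=w
T=w["world_from_camera"];print("cam",T[:3,3].round(3),"view dir",(-T[:3,2]).round(3))
q=np.array([proj(w,np.array([T[0,3],T[1,3],0]))]);print("nadir px",q)
print("lens by wrist", at(w,(240,222.5),.165))
E
python3 g.py .5 -.02 .343 -51
```

```text
side 0.0545 [ 0.4123 -0.0152] [-1.8  1.8 -0.  -0.1]
scene 0.0545 [ 0.4169 -0.0146] [-1.8  1.8  0.9 -1. ]
cam [0.554 0.027 0.488] view dir [-0.232 -0.191 -0.954]
nadir px [[ 91.49122335 283.5145255 ]]
lens by wrist [ 0.41521396 -0.0117917   0.165     ]
t 7.4 pos [ 0.4955 -0.0214  0.3437] F [0.9 0.1 0.1] open 0.0679 q [-0.19 -0.3   1.75 -0.01  1.7   0.7 ]
shift [-0.0044  0.0006  0.0017] turn [-0.1 -0.2  0.6]
```

Request:
arm_command(
  steps=[
    [[0.122,-0.01,-0.0475],[0,0,0],0.8],
    [[0.122,-0.01,-0.0475],[0,0,0],0.8],
    [[0.122,-0.01,-0.0475],[0,0,0],0.8],
    [[0.122,-0.01,-0.0475],[0,0,0],0.8],
    [[0.122,-0.01,-0.0475],[0,0,0],0.8],
  ],
)

```text
t: 7.9
tool_pos: [0.3703, -0.0609, 0.3532]
tool_rot: [-0.656, 1.83, -1.837]
contact_force: [0.9, -0.1, -0.7]
opening: 0.0686
```

```bash
python3 look.py 7 wrist; python3 g.py .5 -.25 .35 -51; python3 - <<'E'
from h import *
import pickle
w=pickle.load(open("ims7.pkl","rb"))["wrist"];T=w["world_from_camera"];print(T[:3,3],proj(w,np.array([T[0,3],T[1,3],0])))
E
```

```text
t 7.95 pos [ 0.3707 -0.0607  0.3533] F [-0.4  0.5 -0.1] open 0.0684 q [-0.35 -0.61  1.95 -0.01  1.81  0.54]
shift [0.0179 0.0033 0.2285] turn [ 0.  -0.2  0.6]
[ 0.42859723 -0.01283634  0.49513909] (np.float64(90.34055528869271), np.float64(285.1373959067876))
```

View pics/wrist7.png

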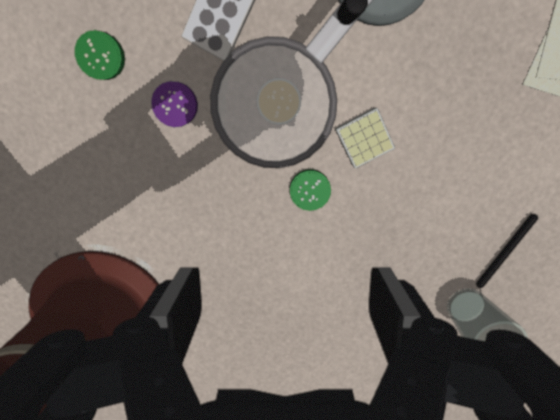

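```bash
python3 - <<'E'
from h import *
import pickle
w=pickle.load(open("ims7.pkl","rb"))["wrist"]
print(at(w,(101.5,273.5),.165),at(w,(102,279),.014))
from station import ctrl;o=ctrl.get_obs();print(o["t"],abs(o["dq"]).max(),o["contact_force"])
ctrl.finish_job()
E
```

```text
[ 0.41533768 -0.01080534  0.165     ] [ 0.41308688 -0.01556007  0.014     ]
7.95 0.02234395154574243 [-0.38049128  0.54065058 -0.1135217 ]
the job is handed in; nothing more can be done
```

I gripped the magnifier's peg and swung the arm about 80° until the lens was over the straw-coloured round dish. I then opened the fingers, lifted clear and handed the job in at about 8 s of the 35 s allowed. The dish was not touched, and its measured position stayed the same within measuring error.

- **Side and scene cameras:** after release, they put the lens centre within about 2.5 mm of the dish centre.
- **Wrist camera, almost straight above:** it showed the whole dish inside the ring, with an offset of about 5 mm. That differs by about 3 mm from the other two, but is still well inside the 20 mm margin.
- **Arm at rest:** the ring stayed put after I let go, to within about 1 mm in both fixed cameras. The gripper was about 14 cm above the top of the peg at hand-in, with no contact force beyond noise.
- **One slip in the approach:** one approach row went the wrong way, about 6 cm to the side in free air. I corrected it before descending, and it touched nothing.

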